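# Open the microcentrifuge lid at its ball catch and hold it up

### The job

The run in the small centrifuge is over: turn its speed dial anticlockwise right back to the zero stop, then draw the lid's spring latch out sideways by its upright black grip and, keeping it drawn, lift the lid's tongue off the ball. The lid has no stay, so hold it raised with the tongue about 10 cm above the ball and finish while still holding it there, so that a colleague can take the tubes out. Leave the other things on the bench and the little dish on the centrifuge where they are.

Things in the scene. Friction and masses are not known exactly. Their poses are not given: they have to be found in the camera images.
- centrifuge: White benchtop microcentrifuge, fixed, 330 deep x 260 wide. Origin: centre of its underside, on the bench; x axis from its front to its back, y to its own left, z up; front roughly facing the robot. Front 90 mm: control deck, top 115 mm high, with (mm, its frame) ball stud at (-120, 0), dial at (-132, -85), dish near (-120, 108). Behind: bowl housing 130 high, lid on it, top 147.
- lid: Grey lid 230 x 240 mm, round clear window, hinged at its back; from its front edge a tongue 40 wide, 15 thick, top 157 mm high, reaches over the ball. Origin: centre of the ball socket in the tongue (on the ball's centre when shut; axes as the centrifuge's then). Hinge axis along its y, 275 mm behind and 1 below the origin; opens about +y, to 1.25 rad; falls shut if let go (2 to 4 N hold it).
- ball (a point): Centre of the steel ball, 16 mm across with a flat shoulder below, on its stud on the control deck, fixed to the centrifuge; height 139 mm.
- latch (a joint): Travel of the spring latch in the tongue, m: 0 latched (its plate grips under the ball), 0.014 fully drawn (stop). Drawn toward the centrifuge's +y, away from the dial. The spring always pushes it back: 5 N at 0, 10.6 N at 0.014. The ball is free from 0.010 on; below 0.008 the lid stays locked. With the tongue 25 mm above the ball it may spring back.
- latch_grip (a point): Middle of the latch's upright black grip, left of the tongue: a tab 10 mm thick along the centrifuge's y, 26 wide along its x, top 198 mm high (shut), this point 16 mm below that, 25 above the tongue's top, 45 to the +y side of the ball. Pinch it from above, fingers closing along y; it carries the lid too. Moves with latch and lid; shut, it is 275 in front of and 44 above the hinge axis.
- dial (a joint): Speed dial, rad: 0 at the zero stop, growing clockwise seen from above (up to 4.0). It starts between 0.6 and 1.4 and stays where it is left; friction 0.03 N m.
- dial_grip (a point): On the axis of the speed dial, an upright round black knob 35 to 37 mm across, 116 to 144 mm high, on the right of the control deck; the point is at 138 mm, 6 mm below its top. Any finger direction fits. At zero the white pointer on its top points to the thickest mark of the scale ring (135 degrees from the centrifuge's +x toward its +y).
- dish: Bystander: clear petri dish 36 across, 12 high, standing on the left end of the control deck; origin under its centre.
- tube_rack: Bystander: white rack 200 x 70 with glass tubes up to 131 high, on the bench just left of the centrifuge; origin under its centre.
- spirit_lamp: Bystander: glass spirit lamp 84 across, 113 high, on the bench just right of the centrifuge; origin under its centre.
- slide_box: Bystander: grey slide box 100 x 85 x 36 on the bench at the robot's left; origin under its centre.
- bottle: Bystander: amber bottle 62 across, 125 high, at the right; origin under its centre.
- beaker: Bystander: glass beaker 70 across, 85 high, at the right and near; origin under its centre.
- pipette: Bystander: white pipette about 310 long, 26 high, lying between robot and centrifuge; origin under its middle.

How it is judged:
By the outcome, as a careful person would: the job done as asked, in the order asked, and still so for the second after the job is handed in, while the arm keeps its last pose, push and grip.
It also fails if it takes over 51 s, if anything falls off the work surface, if the arm or the gripper's body presses on something with over 40 N, if the wrist force passes 120 N, or if a joint passes its speed limit or range.

### The arm

A 6-joint arm with a two-finger parallel gripper is mounted at the origin on the work surface. World frame = base frame: x ahead of the robot, y to its left, z up, the work surface at z = 0. Lengths are in m, angles in degrees, forces in N, time in s.
With the tool pointing down it reaches from about 0.3 to 0.875 m from the base axis. Payload 6.4 kg.
Tool frame: the origin (TCP) lies on the mounting face of the last link; the fingertips stand 166 mm ahead of it and the grasp point (between the pads) lies 147 mm ahead of it; z points along the fingers, y is the line along which they close (so a half turn about z gives the same grasp; the last joint's range is limited). The gripper opens to 88 mm and grips with 3 to 60 N. Pads are 18 mm wide; open, the fingers measure 123 mm over their backs; the gripper's body (75 mm by 187 mm) begins 45 mm behind the grasp point.
Start: joints at [-86.075, 10.359, 92.074, -0, 77.567, -11.82], TCP at [0.156, -0.553, 0.405] pointing down, gripper open.
Joint ranges: [-171.53, 171.53], [-51.25, 118.39], [17.06, 147.69], [-65.23, 245.23], [0, 150.52], [-178.68, 178.68]. Speed limits (degrees/s): [147.25, 147.25, 172.46, 180, 180, 180].

### API

Orientations are given as [roll, pitch, yaw] about the fixed x, y, z axes, in that order (R = Rz(yaw) Ry(pitch) Rx(roll)).
In Python, from rig import telemetry, cams, ticket gives the robot as it stands. The module is installed in compiled form; this text tells all that it offers.
- The arm moves only by the tool arm_command, never from a script. Its argument "moves" is a list of rows, each an object with "translation": the shift along the tool's x, y, z in units of 25 mm (1.0 is 25 mm), a list of three; "twist": the turn, a rotation vector about the tool's x, y, z in units of 8 degrees (1.0 is 8 degrees), a list of three; "hand": the opening, from 0 (shut) to 1 (fully open). A call has 1 to 5 rows; each row shifts and turns the commanded pose from where the row before left it, along the tool's axes as they then stand; what a row does not reach is not made up. A row lasts 1/8 s, in which the tool goes at most 62.5 mm and 10.7 degrees, less where a joint would pass 70% of its speed; a pose out of reach is approached as far as the arm can. A call is refused whole if a number of a shift passes 1 or a number of a turn 1, either way. A call with a gripper value outside its range is refused whole. The fingers move at their own pace and stop on an object; "grip_force" is the grip in N (left out, the last holds). Time passes only in rows, so rows that do not move let the fingers close. It gives the time, the measured TCP pose, the force, the opening and the grip force at its end, in the units of the state.
- telemetry.read_state(): the state, without advancing time (a new reading comes with each control period).
- cams.snapshot(name): name is "scene" or "top" or "wrist"; returns a dict with "image" (480x640x3 uint8, red, green, blue), "range_z" (480x640 float32, m along the optical axis (not along the pixel's ray), 0 where there is no reading), "fx", "fy", "cx", "cy" (pixels), "k1" (the pictures are not rectified: a ray, as slopes to the right and down, at radius r is drawn at 1 + k1 r^2 times it, then the intrinsics apply), "camera_from_world" (4x4, takes a point from world to camera coordinates). Camera axes: x right, y up, looking along -z (the intrinsics and any distortion apply to the point x, -y, -z); pixel columns grow to the right and rows downward; lengths in m; the calibration is good to about 2 mm. A picture is of the moment at which its call begins.
- ticket.close_job(): hands the job in; it is judged then, once.
The state is a dict: "time": time; "joints": joint angles; "joint_vel": joint speeds; "tau": joint torques, N m; "eef_pos": TCP position; "tcp_rot": TCP orientation; "contact_force": force on the tool from outside, world axes, zero at the start; "moment": the same for the moment, N m; "gripper_width": finger opening in m; "gripper_force": force on a finger pad.
Only numpy, scipy, OpenCV 4.12 (cv2) and the standard library are available. Lean on these libraries where they do the work, as an engineer would, in place of code of your own. Each camera call takes 0.05 s, during which the arm holds its last target. There are 200 camera calls.

## Working session

There is one attempt and no reset: what is moved stays moved. The work goes in short steps, Python scripts to look and compute and a tool call to move; the robot and the scene stay as the last step left them, time stands still between calls to the robot, and variables do not carry over. Pictures are saved under pics/ and viewed, at most 10 in all, crops included, and the job is handed in when it is done.

Besides the shell and the picture viewer there is one more tool, called after ">>>" as name(argument=value, ...) on one line, values as JSON. arm_command: Moves the arm, as the interface text tells. Its arguments: {"type":"object","properties":{"moves":{"type":"array","items":{"type":"object","properties":{"translation":{"type":"array","items":{"type":"number"}},"twist":{"type":"array","items":{"type":"number"}},"hand":{"type":"number"}}}},"grip_force":{"type":"number"}},"required":["moves"]}

```bash
mkdir -p pics; cat > h.py <<'E'
import numpy as np, cv2
from rig import telemetry, cams, ticket
def snap(n,f=None):
    s=cams.snapshot(n)
    if f: cv2.imwrite('pics/'+f,s['image'][:,:,::-1])
    np.save('pics/%s.npy'%n,s,allow_pickle=True)
    return s
def ray(s,u,v):
    x=(u-s['cx'])/s['fx'];y=(v-s['cy'])/s['fy'];a,b=x,y
    for _ in range(20):
        k=1+s['k1']*(a*a+b*b);a,b=x/k,y/k
    T=np.linalg.inv(s['camera_from_world']);return T[:3,3],T[:3,:3]@np.array([a,-b,-1.])
def onz(s,u,v,z):
    o,d=ray(s,u,v);return o+d*(z-o[2])/d[2]
def at(s,u,v):
    o,d=ray(s,u,v);return o+d*s['range_z'][int(v),int(u)]
def proj(s,p):
    c=s['camera_from_world']@np.r_[p,1];a,b=c[0]/-c[2],-c[1]/-c[2];k=1+s['k1']*(a*a+b*b)
    return s['fx']*a*k+s['cx'],s['fy']*b*k+s['cy']
E
python3 -c "
from h import *
for n in ('top','scene'):
    s=snap(n,n+'1.png');T=np.linalg.inv(s['camera_from_world']);print(n,s['fx'],s['k1'],T.round(3))
print(telemetry.read_state())"
```

```text
top 465.56820455412054 -0.052434825998652575 [[ 3.000e-03  9.940e-01 -1.120e-01  3.800e-01]
 [-1.000e+00  3.000e-03 -1.000e-03 -5.700e-02]
 [-1.000e-03  1.120e-01  9.940e-01  1.429e+00]
 [ 0.000e+00  0.000e+00  0.000e+00  1.000e+00]]
scene 587.3897353710192 0.010544144370704075 [[ 0.903 -0.342  0.259  0.833]
 [ 0.428  0.739 -0.52  -0.714]
 [-0.013  0.581  0.814  1.156]
 [ 0.     0.     0.     1.   ]]
{'time': 0.1, 'joints': array([-8.60741486e+01,  1.03967887e+01,  9.21254940e+01,  1.36905454e-04,
        7.75670389e+01, -1.18201181e+01]), 'joint_vel': array([-0.07728679, -0.08535311, -0.18192362,  0.05239283,  0.02297957,
        0.07011784]), 'tau': array([-2.24606506e-04, -4.34823847e+01, -3.42695403e+01,  7.03915581e-02,
        3.40972608e-02, -4.65519565e-05]), 'eef_pos': array([ 0.15604089, -0.55319011,  0.403912  ]), 'tcp_rot': array([-1.79912600e+02, -1.84274303e-02,  1.57459259e+01]), 'contact_force': array([ 0.32056297, -0.68262187, -0.56224251]), 'moment': array([ 0.00498911, -0.05657705, -0.01998034]), 'gripper_force': 0.0, 'gripper_width': 0.08834135344626302}
```

View pics/top1.png

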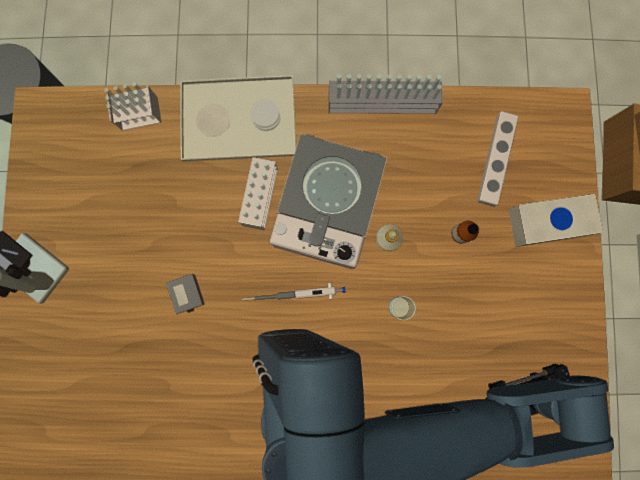

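View pics/scene1.png

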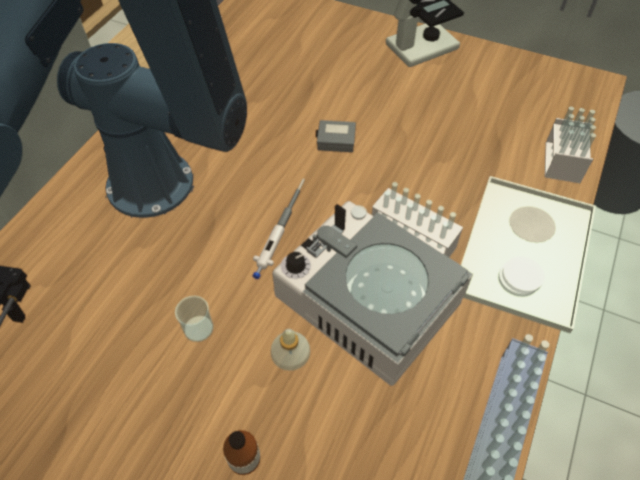

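The top view shows the centrifuge with its deck front (271,243)-(354,267), dial at (345,251), tongue near (317,233) and dish at (280,228). In the scene view the dial is at (296,263), the black grip at (340,217) and the dish at (358,212). I'll zoom in on both.

```bash
python3 -c "
from h import *
a=cv2.imread('pics/top1.png')[205:275,260:370];b=cv2.imread('pics/scene1.png')[190:290,265:385]
a=cv2.resize(a,(786,500),interpolation=2)
b=cv2.resize(b,(720,600),interpolation=2);cv2.imwrite('pics/a.png',a);cv2.imwrite('pics/b.png',b)
s=np.load('pics/top.npy',allow_pickle=True).item()
# lid corners etc by grey mask: print heights along deck
for u,v in [(345,251),(340,170),(300,140),(380,155),(300,205),(318,225),(280,228),(390,237),(258,190)]: print((u,v),at(s,u,v).round(4))
"
```

```text
(345, 251) [ 0.494  -0.1316  0.1429]
(340, 170) [ 0.7251 -0.1185  0.1389]
(300, 140) [ 0.8148 -0.0039  0.1334]
(380, 155) [ 0.7682 -0.2322  0.1436]
(300, 205) [ 0.6225 -0.006   0.1457]
(318, 225) [ 0.5646 -0.0565  0.1564]
(280, 228) [0.5601 0.0508 0.1259]
(390, 237) [ 0.5386 -0.2638  0.1001]
(258, 190) [0.6784 0.1205 0.0854]
```

View pics/a.png

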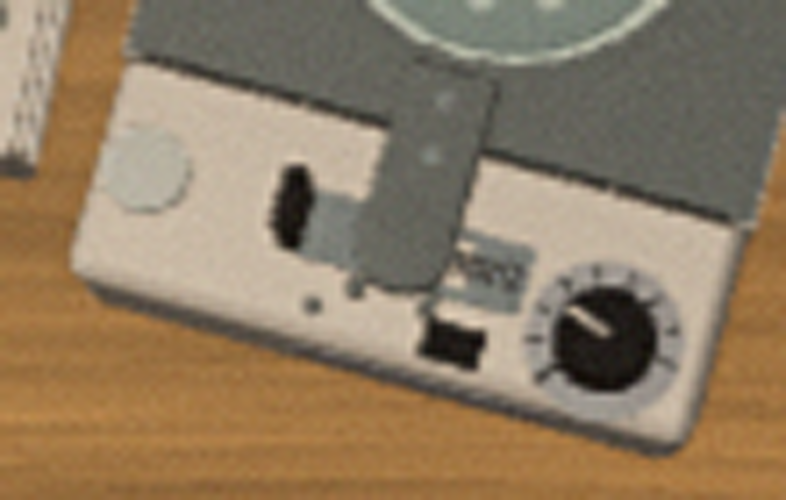

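View pics/b.png

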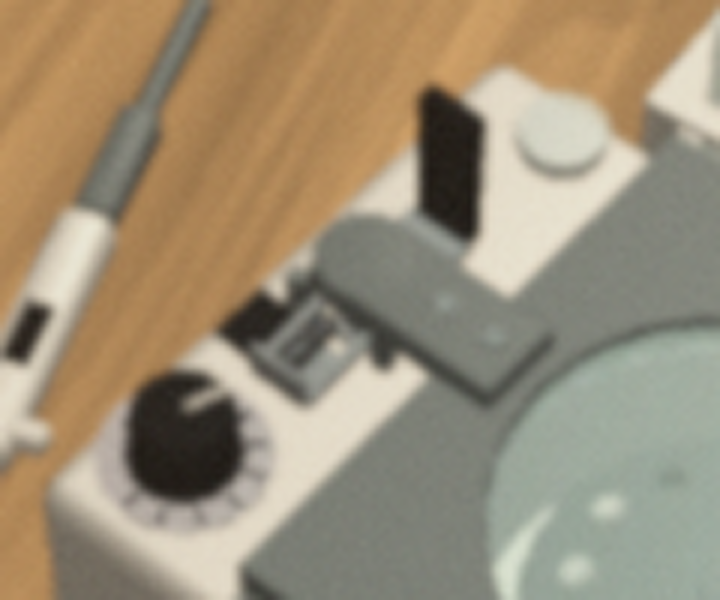

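The zoomed top view shows the dial centre at (344.7,252.6), pointing about 66° clockwise of the thick mark, and the black grip at about (301,234). The lid's front edge runs from (278.2,213.1) to (364.3,235.8). The zoomed scene view shows the grip top at about (341,208).

```bash
python3 -c "
from h import *
s=np.load('pics/top.npy',allow_pickle=True).item();c=np.load('pics/scene.npy',allow_pickle=True).item()
A=lambda x,y,z:onz(s,260+(x+.5)/7.145-.5,205+(y+.5)/7.145-.5,z)
B=lambda x,y,z:onz(c,265+(x+.5)/6-.5,190+(y+.5)/6-.5,z)
l,r=A(130,58,.147),A(745,220,.147);print('lid',l,r,np.linalg.norm(l-r))
y=(l-r)/np.linalg.norm(l-r);yaw=np.degrees(np.arctan2(-y[0],y[1]));print('yaw',yaw)
# masks of dark pixels
def dark(s,box,z,th=60):
    u0,v0,u1,v1=box;im=s['image'][v0:v1,u0:u1].max(2)<th
    n,lab,st,ce=cv2.connectedComponentsWithStats(im.astype('uint8'))
    for i in range(1,n):
        if st[i,4]>15: print(box,st[i],ce[i]+[u0,v0],onz(s,*(ce[i]+[u0,v0]),z).round(4))
dark(s,(290,215,365,275),.144);dark(c,(270,195,350,290),.144)
d=A(605,340,.144);print('dial',d,B(185,418,.144))
g=A(293,200,.198);print('grip',g,B(455,105,.198), A(293,207,.185))
Y=np.radians(yaw);R=np.array([[np.cos(Y),-np.sin(Y)],[np.sin(Y),np.cos(Y)]])
print('g-d own',R.T@(g-d)[:2],'expect',[12,130]); print('lidmid->d',R.T@(d-(l+r)/2)[:2])
p0,p1=A(605,335,.144),A(572,312,.144);q=p1-p0;print('ptr',np.degrees(np.arctan2(q[1],q[0]))-yaw)
dish=A(148,170,.127);print('dish',dish,R.T@(dish-d)[:2])
"
```

```text
lid [0.60028179 0.05586908 0.147     ] [ 0.53735641 -0.18384072  0.147     ] 0.24783137810406405
yaw -14.70865039877701
(290, 215, 365, 275) [ 9 14  5 11 39] [300.66666667 233.79487179] [ 0.5415 -0.0084  0.144 ]
(290, 215, 365, 275) [ 48  30  14  15 147] [344.55782313 252.44897959] [ 0.4899 -0.1303  0.144 ]
(290, 215, 365, 275) [29 35  9  6 35] [322.77142857 252.77142857] [ 0.4888 -0.07    0.144 ]
(270, 195, 350, 290) [ 66  11   9  23 167] [339.58682635 216.94011976] [0.5337 0.0058 0.144 ]
(270, 195, 350, 290) [33 45 10  7 43] [307.25581395 243.04651163] [ 0.5001 -0.086   0.144 ]
(270, 195, 350, 290) [ 17  58  18  20 265] [294.8754717  263.24528302] [ 0.4991 -0.1424  0.144 ]
dial [ 0.49067682 -0.12947891  0.144     ] [ 0.49575463 -0.13308702  0.144     ]
grip [ 0.53803545 -0.01019632  0.198     ] [ 0.54064829 -0.00824485  0.198     ] [ 0.53704339 -0.00972049  0.185     ]
g-d own [0.01552034 0.12739818] expect [12, 130]
lidmid->d [-0.05895255 -0.08318748]
ptr 69.82037949879862
dish [0.55890143 0.04990943 0.127     ] [0.02044143 0.19083218]
```

>>> arm_command(moves=[{"translation": [0.97,-0.7,0],"twist": [0,0,0],"hand": 1},{"translation": [0.97,-0.7,0],"twist": [0,0,0],"hand": 1},{"translation": [0.97,-0.7,0],"twist": [0,0,0],"hand": 1},{"translation": [0.97,-0.7,0],"twist": [0,0,0],"hand": 1},{"translation": [0.97,-0.7,0],"twist": [0,0,0],"hand": 1}])

```text
time: 0.72
eef_pos: [0.2495, -0.4354, 0.4043]
tcp_rot: [-180.0, -0.0, 15.7]
contact_force: [0.1, 1.1, -0.5]
gripper_width: 0.0882
gripper_force: 0.0
```

>>> arm_command(moves=[{"translation": [0.97,-0.7,0],"twist": [0,0,0],"hand": 1},{"translation": [0.97,-0.7,0],"twist": [0,0,0],"hand": 1},{"translation": [0.97,-0.7,0],"twist": [0,0,0],"hand": 1},{"translation": [0.97,-0.7,0],"twist": [0,0,0],"hand": 1},{"translation": [0.97,-0.7,0],"twist": [0,0,0],"hand": 1}])

```text
time: 1.35
eef_pos: [0.3424, -0.3182, 0.4044]
tcp_rot: [-180.0, 0.0, 15.7]
contact_force: [-0.3, -0.1, -0.7]
gripper_width: 0.0884
gripper_force: 0.0
```

>>> arm_command(moves=[{"translation": [0.97,-0.7,0],"twist": [0,0,0],"hand": 1},{"translation": [0.97,-0.7,0],"twist": [0,0,0],"hand": 1},{"translation": [0.97,-0.7,0],"twist": [0,0,0],"hand": 1},{"translation": [0.97,-0.7,0],"twist": [0,0,0],"hand": 1},{"translation": [0.97,-0.7,0],"twist": [0,0,0],"hand": 1}])

```text
time: 1.98
eef_pos: [0.4353, -0.2011, 0.4044]
tcp_rot: [-180.0, 0.0, 15.7]
contact_force: [-0.2, -0.3, -0.2]
gripper_width: 0.0879
gripper_force: 0.0
```

>>> arm_command(moves=[{"translation": [0.8,-0.7,0],"twist": [0,0,1],"hand": 1},{"translation": [0.5,-0.7,0],"twist": [0,0,1],"hand": 1},{"translation": [0,0,0],"twist": [0,0,1],"hand": 1},{"translation": [0,0,0],"twist": [0,0,0.8],"hand": 1},{"translation": [0,0,0],"twist": [0,0,0],"hand": 1}])

```text
time: 2.6
eef_pos: [0.4593, -0.1606, 0.4044]
tcp_rot: [-180.0, 0.0, -14.6]
contact_force: [0.6, 0.8, 0.4]
gripper_width: 0.0882
gripper_force: 0.0
```

```bash
python3 -c "
from h import *
s=snap('wrist','w1.png');print(np.linalg.inv(s['camera_from_world']).round(3));print(telemetry.read_state())"
```

```text
[[-0.252  0.934  0.253  0.525]
 [-0.968 -0.243 -0.065 -0.176]
 [ 0.    -0.261  0.965  0.385]
 [ 0.     0.     0.     1.   ]]
{'time': 2.65, 'joints': array([-3.32895070e+01, -1.14362447e+00,  1.04448225e+02,  5.49094567e-04,
        7.67290337e+01,  7.12291939e+01]), 'joint_vel': array([-0.07260787, -0.06156781, -0.07178479, -0.04021695,  0.07164702,
       -0.52316948]), 'tau': array([  0.08410817, -33.09119582, -34.09944177,   0.04026844,
        -0.06550614,   0.21713143]), 'eef_pos': array([ 0.45935976, -0.16069631,  0.40443273]), 'tcp_rot': array([-1.79988671e+02,  3.16734267e-02, -1.45188240e+01]), 'contact_force': array([ 0.79953866, -0.52256365,  0.46673822]), 'moment': array([0.09294332, 0.03596545, 0.00259947]), 'gripper_force': 0.0, 'gripper_width': 0.08810179237007879}
```

View pics/w1.png

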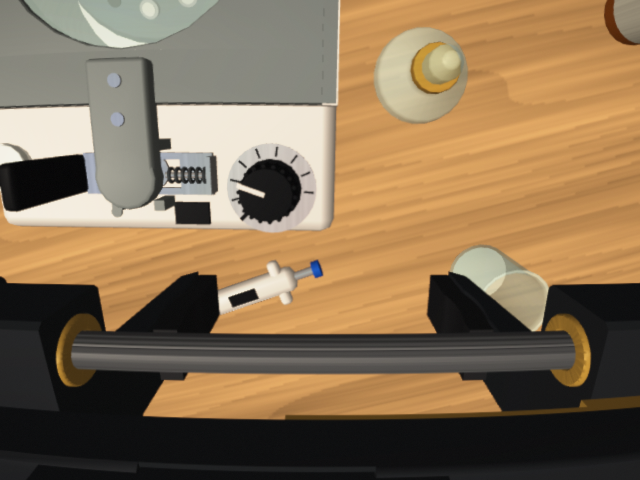

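The wrist view shows the dial at (269,191) with its pointer going left and up, the latch grip at (5-88,155-210) with its top at the left end, the ball stud tip at (118,210) and the lid's front edge at row 104. It is well aligned with the machine's axes.

```bash
python3 -c "
from h import *
s=np.load('pics/wrist.npy',allow_pickle=True).item()
im=s['image'];ys,xs=np.mgrid[0:480,0:640]
P=np.array([[at(s,u,v) for u in range(0,340)] for v in range(90,235)])
dk=im[90:235,0:340].max(2)<75
m=dk&(P[...,2]>.138)&(P[...,2]<.15);m[:,:225]=0;q=P[m];print('dialtop',m.sum(),q.mean(0),q.min(0),q.max(0))
m2=(P[...,2]>.138)&(P[...,2]<.15);m2[:,:225]=0;m2[:50]=0
k=m2.astype('uint8');k[:,:225]=0
n,l,st,ce=cv2.connectedComponentsWithStats(k)
for i in range(1,n):
  if st[i,4]>200:
    c=cv2.minEnclosingCircle(np.argwhere(l==i)[:,::-1].astype('float32'));print(st[i],c,onz(s,c[0][0],c[0][1]+90,.144),P[l==i].mean(0))
g=dk&(P[...,2]>.16);g[:,120:]=0;q=P[g];print('grip',g.sum(),q.min(0),q.max(0));t=q[q[:,2]>.192];print(len(t),t.mean(0),t.min(0),t.max(0))
e=[onz(s,u,v,.147) for u,v in [(10,106),(330,103)]];
w=im[:,:,:].max(2)<75
# lid edge rows
r=[]
for u in list(range(5,80,5))+list(range(165,320,5)):
  col=im[95:115,u].max(1).astype(int);v=95+np.argmin(col);r.append(onz(s,u,v,.147))
r=np.array(r);f=np.polyfit(r[:,1],r[:,0],1);print('yaw',np.degrees(np.arctan(-f[0])),f)
pt=(im[90:235,0:340].min(2)>150)&(l>0);print(pt.sum());yy,xx=np.nonzero(pt);
import itertools
W=np.array([onz(s,u,v+90,.144) for u,v in zip(xx,yy)]);print(W.mean(0),W[np.argsort(xx)[[0,-1]]])
"
```

```text
dialtop 2351 [ 0.4956711  -0.13248398  0.14434183] [ 0.47542533 -0.1710203   0.13803208] [ 0.55224757 -0.11137916  0.14693999]
[ 236   74   61   60 2531] ((265.7562255859375, 103.55831909179688), 30.470468521118164) [ 0.49522781 -0.1309288   0.144     ] [ 0.49509911 -0.13121837  0.14441652]
grip 2702 [ 0.52453757 -0.17629513  0.16003288] [ 0.55349223 -0.00274278  0.38518538]
1023 [ 0.54017943 -0.01337768  0.19963478] [ 0.52453757 -0.17629513  0.1920103 ] [ 0.55283529 -0.00274278  0.38518538]
yaw -15.528667043749598 [0.27786343 0.58921066]
137
[ 0.50001426 -0.12170911  0.144     ] [[ 0.50415008 -0.11368242  0.144     ]
 [ 0.49524095 -0.12975537  0.144     ]]
```

>>> arm_command(moves=[{"translation": [0.54,-0.75,0],"twist": [0,0,0],"hand": 0.65},{"translation": [0.54,-0.75,0],"twist": [0,0,0],"hand": 0.65},{"translation": [0,0,0],"twist": [0,0,-1],"hand": 0.65},{"translation": [0,0,0],"twist": [0,0,-1],"hand": 0.65},{"translation": [0,0,0],"twist": [0,0,-1],"hand": 0.65}])

```text
time: 3.28
eef_pos: [0.495, -0.1313, 0.4045]
tcp_rot: [-180.0, 0.0, 9.7]
contact_force: [0.0, 0.5, 0.1]
gripper_width: 0.0568
gripper_force: 0.0
```

>>> arm_command(moves=[{"translation": [0,0,0.9],"twist": [0,0,-1],"hand": 0.6},{"translation": [0,0,0.9],"twist": [0,0,-1],"hand": 0.6},{"translation": [0,0,0],"twist": [0,0,-0.83],"hand": 0.6},{"translation": [0,0,0],"twist": [0,0,0],"hand": 0.6}])

```text
time: 3.78
eef_pos: [0.495, -0.1314, 0.3594]
tcp_rot: [-180.0, 0.0, 32.0]
contact_force: [-0.7, -0.5, 0.7]
gripper_width: 0.0526
gripper_force: 0.0
```

```bash
python3 -c "
from h import *
s=np.load('pics/wrist.npy',allow_pickle=True).item()
for u,v in [(193,213),(185,175),(210,160),(170,203),(165,145),(118,212),(100,175),(140,220),(320,160)]: 
  p=at(s,u,v);d=p[:2]-[.495,-.131];Y=np.radians(-15.2);print((u,v),p.round(3),np.round([np.cos(Y)*d[0]+np.sin(Y)*d[1],-np.sin(Y)*d[0]+np.cos(Y)*d[1]],3))
"
```

```text
(193, 213) [ 0.492 -0.071  0.119] [-0.018  0.057]
(185, 175) [ 0.52  -0.083  0.141] [0.011 0.053]
(210, 160) [ 0.525 -0.103  0.145] [0.021 0.035]
(170, 203) [ 0.505 -0.064  0.135] [-0.008  0.067]
(165, 145) [ 0.542 -0.074  0.133] [0.03  0.068]
(118, 212) [ 0.507 -0.016  0.117] [-0.018  0.114]
(100, 175) [ 0.534 -0.038  0.158] [0.014 0.1  ]
(140, 220) [ 0.497 -0.029  0.116] [-0.025  0.099]
(320, 160) [ 0.505 -0.169  0.115] [ 0.02  -0.034]
```

>>> arm_command(moves=[{"translation": [0,0,0.9],"twist": [0,0,0],"hand": 0.6},{"translation": [0,0,0.9],"twist": [0,0,0],"hand": 0.6},{"translation": [0,0,0.7],"twist": [0,0,0],"hand": 0.6},{"translation": [0,0,0.4],"twist": [0,0,0],"hand": 0.6},{"translation": [0,0,0],"twist": [0,0,0],"hand": 0.6}])

```text
time: 4.4
eef_pos: [0.4949, -0.1313, 0.2867]
tcp_rot: [-179.9, 0.0, 32.0]
contact_force: [-1.1, -0.1, -0.1]
gripper_width: 0.0527
gripper_force: 0.0
```

>>> arm_command(grip_force=14, moves=[{"translation": [0,0,0],"twist": [0,0,0],"hand": 0.35},{"translation": [0,0,0],"twist": [0,0,0],"hand": 0.25},{"translation": [0,0,0],"twist": [0,0,0],"hand": 0.25},{"translation": [0,0,0],"twist": [0,0,0],"hand": 0.25}])

```text
time: 4.9
eef_pos: [0.495, -0.1309, 0.2879]
tcp_rot: [-180.0, -0.0, 32.0]
contact_force: [-3.2, 4.2, 6.4]
gripper_width: 0.0359
gripper_force: 15.3
```

>>> arm_command(moves=[{"translation": [0,0,0],"twist": [0,0,-0.9],"hand": 0.25},{"translation": [0,0,0],"twist": [0,0,-0.9],"hand": 0.25},{"translation": [0,0,0],"twist": [0,0,-0.9],"hand": 0.25},{"translation": [0,0,0],"twist": [0,0,-0.9],"hand": 0.25},{"translation": [0,0,0],"twist": [0,0,-0.9],"hand": 0.25}])

```text
time: 5.52
eef_pos: [0.4946, -0.1305, 0.2879]
tcp_rot: [-179.9, -0.1, 68.2]
contact_force: [-6.9, 6.3, 10.0]
gripper_width: 0.0356
gripper_force: 15.4
```

```bash
python3 -c "
from h import *
t=telemetry.read_state();print(t['moment'],t['tcp_rot'],t['tau'][5])"
```

```text
[ 1.07527678  1.06183225 -0.05782075] [-1.79861003e+02 -6.92490998e-02  6.82365726e+01] 1.2801821529865265
```

>>> arm_command(moves=[{"translation": [0,0,0],"twist": [0,0,-0.6],"hand": 0.25},{"translation": [0,0,0],"twist": [0,0,-0.6],"hand": 0.25},{"translation": [0,0,0],"twist": [0,0,-0.6],"hand": 0.25},{"translation": [0,0,0],"twist": [0,0,-0.5],"hand": 0.25}])

```text
time: 6.02
eef_pos: [0.4943, -0.1304, 0.2879]
tcp_rot: [-179.8, -0.1, 86.5]
contact_force: [-8.8, 7.2, 11.5]
gripper_width: 0.0357
gripper_force: 15.5
```

```bash
python3 -c "
from h import *
t=telemetry.read_state();print(t['moment'],t['tcp_rot'],t['tau'][5])"
```

```text
[ 1.0664117   1.29631384 -0.0536512 ] [-1.79830726e+02 -1.12856500e-01  8.65460800e+01] 0.6310742720961571
```

>>> arm_command(moves=[{"translation": [0.04,-0.05,-0.03],"twist": [0,0,-0.5],"hand": 0.25},{"translation": [0,0,0],"twist": [0,0,-0.5],"hand": 0.25}])

```text
time: 6.28
eef_pos: [0.4936, -0.13, 0.288]
tcp_rot: [-180.0, -0.0, 94.5]
contact_force: [-1.6, 1.4, 0.1]
gripper_width: 0.0354
gripper_force: 15.2
```

```bash
python3 -c "
from h import *
t=telemetry.read_state();print(t['moment'],t['tcp_rot'],t['tau'][5])"
```

```text
[ 0.26836351  0.17764555 -0.00098904] [-1.79976139e+02 -1.49529112e-02  9.45257860e+01] 0.7058048062026501
```

>>> arm_command(moves=[{"translation": [0,0,0],"twist": [0,0,-0.5],"hand": 0.25},{"translation": [0,0,0],"twist": [0,0,-0.3],"hand": 0.25}])

```text
time: 6.52
eef_pos: [0.4936, -0.1302, 0.288]
tcp_rot: [-180.0, -0.0, 100.8]
contact_force: [-3.7, 1.2, 1.6]
gripper_width: 0.0361
gripper_force: 15.6
```

```bash
python3 -c "
from h import *
t=telemetry.read_state();print(t['moment'],t['tcp_rot'],t['tau'][5])"
```

```text
[ 0.16919236  0.37244118 -0.41614224] [-1.79956069e+02 -2.39404330e-02  1.00839480e+02] -0.04263802897185087
```

>>> arm_command(moves=[{"translation": [0,0,0],"twist": [0,0,0],"hand": 0.25},{"translation": [0,0,0],"twist": [0,0,0],"hand": 0.6},{"translation": [0,0,0],"twist": [0,0,0],"hand": 0.6},{"translation": [0,0,-0.8],"twist": [0,0,0],"hand": 0.6},{"translation": [0,0,-1],"twist": [0,0,0],"hand": 0.6}])

```text
time: 7.15
eef_pos: [0.4938, -0.1303, 0.3331]
tcp_rot: [-180.0, -0.0, 100.8]
contact_force: [-0.7, -0.4, 0.7]
gripper_width: 0.0527
gripper_force: 0.0
```

>>> arm_command(moves=[{"translation": [0,0,-1],"twist": [0,0,0],"hand": 0.6},{"translation": [0,0,-1],"twist": [0,0,0],"hand": 0.6},{"translation": [0,0,-0.9],"twist": [0,0,1],"hand": 0.6},{"translation": [0,0,0],"twist": [0,0,1],"hand": 0.6},{"translation": [0,0,0],"twist": [0,0,1],"hand": 0.6}])

```text
time: 7.78
eef_pos: [0.4941, -0.1304, 0.4061]
tcp_rot: [179.9, 0.0, 76.5]
contact_force: [0.5, 0.5, -1.2]
gripper_width: 0.0528
gripper_force: 0.0
```

>>> arm_command(moves=[{"translation": [0,0,0],"twist": [0,0,1],"hand": 0.6},{"translation": [0,0,0],"twist": [0,0,1],"hand": 0.6},{"translation": [0,0,0],"twist": [0,0,1],"hand": 0.6},{"translation": [0,0,0],"twist": [0,0,1],"hand": 0.6},{"translation": [0,0,0],"twist": [0,0,1],"hand": 0.6}])

```text
time: 8.4
eef_pos: [0.494, -0.1303, 0.4056]
tcp_rot: [180.0, -0.0, 36.5]
contact_force: [0.1, 0.1, 0.2]
gripper_width: 0.0527
gripper_force: 0.0
```

>>> arm_command(moves=[{"translation": [-0.9,0,0],"twist": [0,0,1],"hand": 0.6},{"translation": [-0.9,-0.5,0],"twist": [0,0,1],"hand": 0.6},{"translation": [-0.8,-0.8,0],"twist": [0,0,1],"hand": 0.6},{"translation": [0,-0.8,0],"twist": [0,0,1],"hand": 0.6},{"translation": [0,-0.8,0],"twist": [0,0,1],"hand": 0.6}])

```text
time: 9.02
eef_pos: [0.4179, -0.0923, 0.4058]
tcp_rot: [180.0, -0.1, -3.6]
contact_force: [0.6, 0.2, -0.7]
gripper_width: 0.053
gripper_force: 0.0
```

>>> arm_command(moves=[{"translation": [0,0,0],"twist": [0,0,1],"hand": 0.6},{"translation": [0,0,0],"twist": [0,0,0.5],"hand": 0.6},{"translation": [0,0,0],"twist": [0,0,0],"hand": 0.6}])

```text
time: 9.4
eef_pos: [0.4183, -0.0926, 0.4057]
tcp_rot: [180.0, -0.0, -15.2]
contact_force: [-0.5, 0.7, 0.2]
gripper_width: 0.0527
gripper_force: 0.0
```

```bash
python3 -c "
from h import *
s=snap('wrist','w2.png');t=telemetry.read_state();print(t['eef_pos'],t['tcp_rot'],t['joints'])"
```

```text
[ 0.41830223 -0.0926088   0.40562   ] [ 1.79991049e+02 -3.63302641e-02 -1.51337432e+01] [-2.84427882e+01 -9.46967022e+00  1.11934515e+02 -3.55300236e-04
  7.74977398e+01  7.66910346e+01]
```

View pics/w2.png

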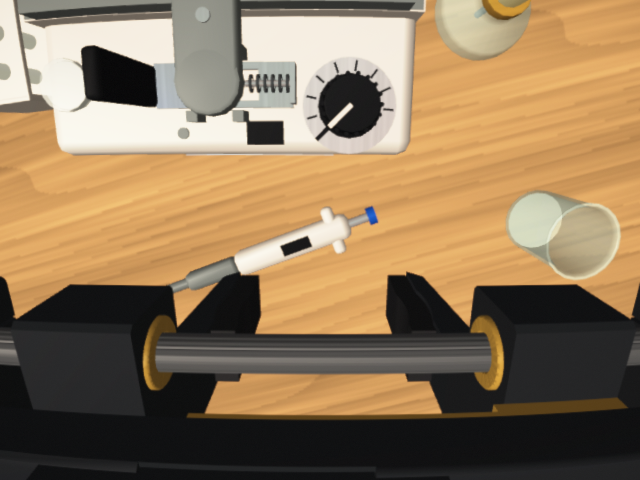

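The dial pointer now lies on the thick mark at (319,135), so the dial is at zero. The latch grip is at (83-156,45-107). I'll measure it next.

```bash
python3 -c "
from h import *
s=np.load('pics/wrist.npy',allow_pickle=True).item();im=s['image']
P=np.array([[at(s,u,v) for u in range(70,175)] for v in range(30,120)])
m=(im[30:120,70:175].max(2)<75)&(P[...,2]>.15)
Y=np.radians(-15.2);c,n=np.cos(Y),np.sin(Y);O=P[...,:2]-[.4937,-.1303];o=np.dstack([c*O[...,0]+n*O[...,1],-n*O[...,0]+c*O[...,1]])
for z0,z1 in [(.194,.203),(.185,.193),(.17,.185),(.155,.17)]:
  k=m&(P[...,2]>z0)&(P[...,2]<=z1);print(z0,k.sum(),np.percentile(o[k],[2,50,98],axis=0).round(4).tolist(),np.median(P[k],0).round(4))
for h in [(40,50,80,99,105),]: print(m[40].nonzero()[0][[0,-1]]+70,m[30].nonzero()[0][[0,-1]]+70, P[35,::8,2].round(3))
"
```

```text
0.194 1107 [[0.0012, 0.1244], [0.0131, 0.1277], [0.0248, 0.1332]] [ 0.5399 -0.0102  0.1982]
0.185 409 [[0.0007, 0.124], [0.0124, 0.1249], [0.0243, 0.1273]] [ 0.5383 -0.0131  0.1892]
0.17 685 [[0.0007, 0.1241], [0.0123, 0.125], [0.0243, 0.1274]] [ 0.5383 -0.013   0.1781]
0.155 552 [[0.0008, 0.1242], [0.0128, 0.1249], [0.0244, 0.1269]] [ 0.5388 -0.0131  0.1627]
[ 83 143] [ 82 134] [0.129 0.128 0.199 0.199 0.196 0.188 0.18  0.172 0.161 0.149 0.138 0.133
 0.133 0.132]
```

>>> arm_command(moves=[{"translation": [0.76,-0.9,0],"twist": [0,0,0],"hand": 0.4},{"translation": [0.76,-0.9,0],"twist": [0,0,0],"hand": 0.4},{"translation": [0.76,-0.9,0],"twist": [0,0,0],"hand": 0.4},{"translation": [0.76,-0.91,0],"twist": [0,0,0],"hand": 0.4},{"translation": [0.77,-0.91,0],"twist": [0,0,0],"hand": 0.4}])

```text
time: 10.07
eef_pos: [0.5407, -0.008, 0.4054]
tcp_rot: [180.0, -0.0, -15.1]
contact_force: [-0.6, -0.3, 0.1]
gripper_width: 0.0351
gripper_force: 0.0
```

>>> arm_command(moves=[{"translation": [0,0,0],"twist": [0,0,0],"hand": 0.4},{"translation": [0,0,0.6],"twist": [0,0,0],"hand": 0.4},{"translation": [0,0,0],"twist": [0,0,0],"hand": 0.4}])

```text
time: 10.45
eef_pos: [0.5386, -0.0089, 0.3885]
tcp_rot: [180.0, 0.2, -15.2]
contact_force: [0.1, 0.0, 0.9]
gripper_width: 0.0354
gripper_force: 0.0
```

```bash
python3 -c "
from h import *
s=snap('wrist','w3.png');t=telemetry.read_state();print(t['eef_pos'],t['tcp_rot'])"
```

```text
[ 0.53889588 -0.00900997  0.38932795] [ 1.79987595e+02  1.33308255e-01 -1.52519055e+01]
```

View pics/w3.png

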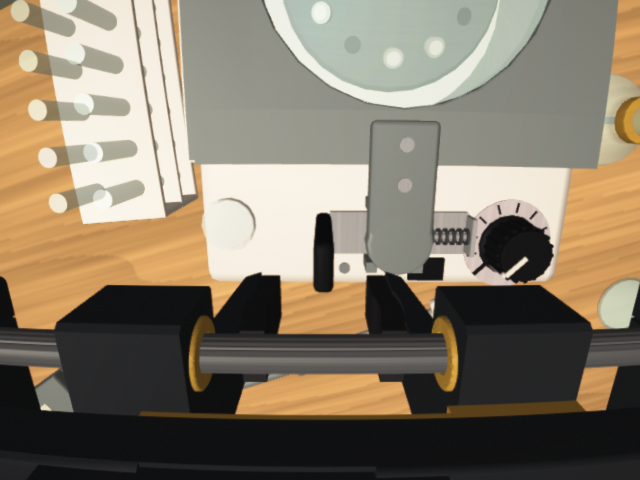

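The latch grip is at (323,252), centred between the fingers, and the pointer still sits on its mark. Next I go down and pinch.

>>> arm_command(moves=[{"translation": [0,0,0.8],"twist": [0,0,0],"hand": 0.4},{"translation": [0,0,0.8],"twist": [0,0,0],"hand": 0.4},{"translation": [0,0,0.5],"twist": [0,0,0],"hand": 0.4},{"translation": [0,0,0.35],"twist": [0,0,0],"hand": 0.4},{"translation": [0,0,0],"twist": [0,0,0],"hand": 0.4}])

```text
time: 11.12
eef_pos: [0.5396, -0.0086, 0.3289]
tcp_rot: [180.0, 0.0, -15.2]
contact_force: [0.0, -0.6, 1.0]
gripper_width: 0.035
gripper_force: 0.0
```

>>> arm_command(grip_force=30, moves=[{"translation": [0,0,0],"twist": [0,0,0],"hand": 0.2},{"translation": [0,0,0],"twist": [0,0,0],"hand": 0},{"translation": [0,0,0],"twist": [0,0,0],"hand": 0},{"translation": [0,0,0],"twist": [0,0,0],"hand": 0}])

```text
time: 11.62
eef_pos: [0.5399, -0.0091, 0.3297]
tcp_rot: [179.9, -0.0, -15.2]
contact_force: [-1.7, -4.7, 3.4]
gripper_width: 0.0099
gripper_force: 30.0
```

>>> arm_command(moves=[{"translation": [0,-0.15,0],"twist": [0,0,0],"hand": 0},{"translation": [0,-0.15,0],"twist": [0,0,0],"hand": 0},{"translation": [0,-0.15,0],"twist": [0,0,0],"hand": 0},{"translation": [0,-0.08,0],"twist": [0,0,0],"hand": 0},{"translation": [0,0,0],"twist": [0,0,0],"hand": 0}])

```text
time: 12.25
eef_pos: [0.5433, 0.003, 0.3296]
tcp_rot: [179.8, -0.0, -15.2]
contact_force: [-2.3, -9.0, 2.8]
gripper_width: 0.0101
gripper_force: 30.0
```

>>> arm_command(moves=[{"translation": [0,-0.03,0],"twist": [0,0,0],"hand": 0},{"translation": [0,0,0],"twist": [0,0,0],"hand": 0}])

```text
time: 12.5
eef_pos: [0.5434, 0.0036, 0.3296]
tcp_rot: [179.8, -0.0, -15.2]
contact_force: [-3.5, -10.2, 3.6]
gripper_width: 0.0099
gripper_force: 30.0
```

>>> arm_command(moves=[{"translation": [0.22,0,-0.3],"twist": [0,-0.2,0],"hand": 0},{"translation": [0.22,0,-0.3],"twist": [0,-0.2,0],"hand": 0},{"translation": [0,0,0],"twist": [0,0,0],"hand": 0}])

```text
time: 12.88
eef_pos: [0.5542, 0.0005, 0.3439]
tcp_rot: [179.8, 3.3, -15.3]
contact_force: [-2.0, -9.7, -2.2]
gripper_width: 0.0097
gripper_force: 30.0
```

>>> arm_command(moves=[{"translation": [0.22,0,-0.3],"twist": [0,-0.2,0],"hand": 0},{"translation": [0.22,0,-0.3],"twist": [0,-0.2,0],"hand": 0},{"translation": [0.22,0,-0.3],"twist": [0,-0.2,0],"hand": 0},{"translation": [0.22,0,-0.3],"twist": [0,-0.2,0],"hand": 0},{"translation": [0.22,0,-0.3],"twist": [0,-0.2,0],"hand": 0}])

```text
time: 13.5
eef_pos: [0.5843, -0.0078, 0.3777]
tcp_rot: [179.8, 11.4, -15.3]
contact_force: [-3.6, -9.6, -0.8]
gripper_width: 0.0097
gripper_force: 30.0
```

```bash
python3 -c "
from h import *
s=snap('scene','s2.png');a=cv2.resize(s['image'][160:300,240:440,::-1],(800,560));cv2.imwrite('pics/s2c.png',a)"
```

```text
(no output)
```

View pics/s2c.png

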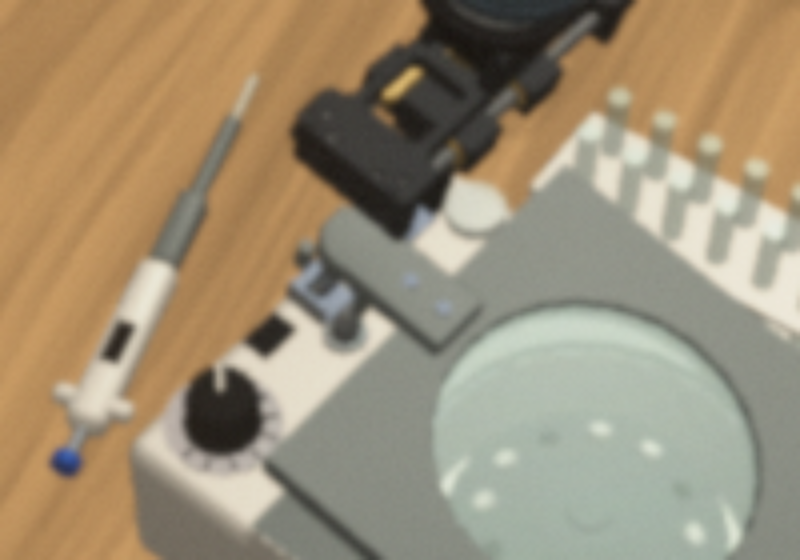

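The tongue is raised and the ball stud shows free beneath it at (345,330). The grip is pinched and the dial is still at zero. I continue lifting.

>>> arm_command(moves=[{"translation": [0.22,0,-0.3],"twist": [0,-0.2,0],"hand": 0},{"translation": [0.22,0,-0.3],"twist": [0,-0.2,0],"hand": 0},{"translation": [0.22,0,-0.3],"twist": [0,-0.2,0],"hand": 0},{"translation": [0.22,0,-0.3],"twist": [0,-0.2,0],"hand": 0},{"translation": [0.22,0,-0.3],"twist": [0,-0.2,0],"hand": 0}])

```text
time: 14.18
eef_pos: [0.6188, -0.0171, 0.4073]
tcp_rot: [179.8, 19.4, -15.4]
contact_force: [-7.6, -8.6, -0.3]
gripper_width: 0.0094
gripper_force: 30.0
```

>>> arm_command(moves=[{"translation": [0.22,0,-0.3],"twist": [0,-0.2,0],"hand": 0},{"translation": [0.07,0,-0.1],"twist": [0,-0.07,0],"hand": 0},{"translation": [0,0,0],"twist": [0,0,0],"hand": 0},{"translation": [0,0,0],"twist": [0,0,0],"hand": 0}])

```text
time: 14.68
eef_pos: [0.6284, -0.0198, 0.4142]
tcp_rot: [179.8, 21.5, -15.4]
contact_force: [-7.2, -7.7, 0.3]
gripper_width: 0.0097
gripper_force: 30.0
```

```bash
python3 -c "
from h import *
from scipy.spatial.transform import Rotation as Q
s=snap('scene','s3.png');a=cv2.resize(s['image'][130:300,220:440,::-1],(776,600));cv2.imwrite('pics/s3c.png',a)
t=telemetry.read_state();R=Q.from_euler('xyz',t['tcp_rot'],degrees=True).as_matrix()
print(t['eef_pos'],t['tcp_rot'],t['contact_force'],'grasp',t['eef_pos']+R[:,2]*.147)
# socket from grasp point: 25 above tongue top(157)->182-139=43 above, 45+13 to +y
print('socket',t['eef_pos']+R[:,2]*(.147+.043)+R[:,1]*.058)"
```

```text
[ 0.62843319 -0.01975436  0.4141557 ] [179.76224974  21.53891681 -15.36462301] [-6.66908493 -8.61403694  0.52060981] grasp [ 0.57623233 -0.0060431   0.27742212]
socket [ 0.5456803  -0.05798229  0.23764908]
```

View pics/s3c.png

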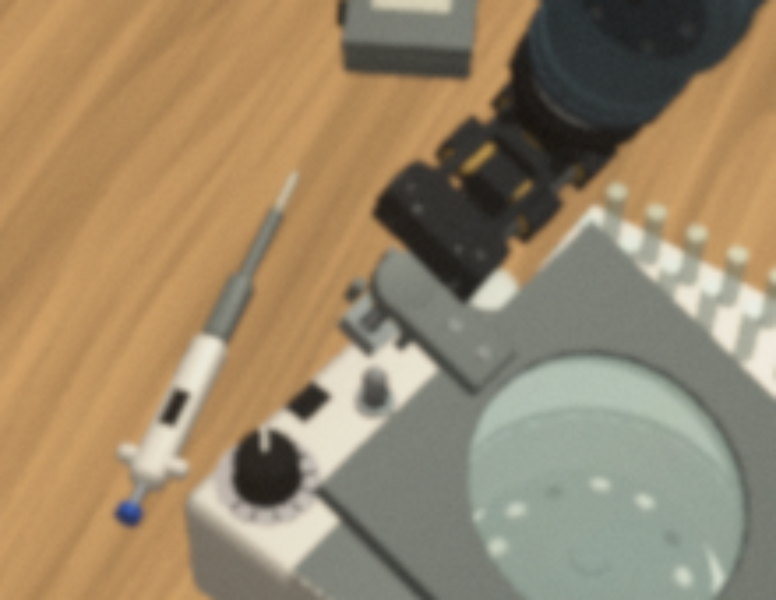

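The tongue is at (400,275), well above the ball stud at (375,385). The dial pointer is at its mark and the dish is in place. One check of the height by depth, then I hand in.

```bash
python3 -c "
from h import *
s=np.load('pics/scene.npy',allow_pickle=True).item()
for a,b in [(400,270),(410,285),(440,310),(480,350),(520,440)]: print(at(s,220+a/3.527,130+b/3.53).round(3))
print(proj(s,np.array([.5457,-.058,.2376])+.018*np.array([.35,-.09,.93])),220+405/3.527,130+280/3.53)"
```

```text
[ 0.545 -0.055  0.256]
[ 0.554 -0.06   0.253]
[ 0.573 -0.064  0.245]
[ 0.603 -0.075  0.238]
[ 0.639 -0.1    0.206]
(np.float64(335.63314436590963), np.float64(209.7140562155291)) 334.8284661185143 209.3201133144476
```

The measured tongue height agrees with the expected one, about 99 mm above the ball.

```bash
python3 -c "
from h import *
print(ticket.close_job())"
```

```text
the job is handed in; nothing more can be done
None
```

The job is handed in: the dial is back at its zero stop, the latch was drawn, and the gripper is still holding the lid with its tongue about 99 mm above the ball; the arm touched nothing else.

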